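# Seat a marble strip against the hidden stop of a grinding holder and clamp it

## Robot

A 7-joint arm with a two-finger parallel gripper is mounted at the origin on the work surface. World frame = base frame: x ahead of the robot, y to its left, z up, the work surface at z = 0. Lengths are in m, angles in rad, forces in N, time in s.
With the tool pointing down it reaches from about 0.4 to 0.85 m from the base axis. Payload 4.5 kg.
Tool frame: the origin (TCP) lies midway between the tips of the shut fingers; the grasp point (between the pads) lies 19 mm behind it; z points along the fingers, y is the line along which they close (so a half turn about z gives the same grasp; the last joint's range is limited). The gripper opens to 88 mm and grips with 3 to 60 N. Pads are 18 mm wide; open, the fingers measure 123 mm over their backs; the gripper's body (75 mm by 187 mm) begins 45 mm behind the grasp point.
Start: joints at [1.239, 0.689, -0.195, 1.565, 0.157, 0.902, -0.215], TCP at [0.224, -0.584, 0.239] pointing down, gripper open.
Joint ranges: [-3.01, 3.01], [-0.46, 2.08], [-1.47, 1.51], [0.13, 2.56], [-1, 4.14], [0.04, 2.09], [-2.66, 2.66]. Speed limits (rad/s): [2.57, 2.57, 3.14, 3.14, 3.14, 3.14, 3.14].

## Interface

Orientations are given as a unit quaternion [x, y, z, w].
In Python, from plant import r gives the robot as it stands.
- The arm moves only by the tool carry_out, never from a script. Its argument "plan" is a list of rows, each an object with "rot": the turn, a rotation vector about the tool's x, y, z in rad, a list of three; "xyz": the shift along the tool's x, y, z in m, a list of three; "grip": the closure in counts, from 0 (fully open) to 255 (shut). In form: [{"rot": [wx, wy, wz], "xyz": [dx, dy, dz], "grip": grip}, ...]. A call has 1 to 8 rows; each row is the pose to reach, as a shift and turn from the pose commanded when the call began, along the tool's axes at that moment; what a row does not reach only later rows make up. A row lasts 1/12 s, in which the tool goes at most 41.7 mm and 7.16 degrees, less where a joint would pass 70% of its speed; a pose out of reach is approached as far as the arm can. A call with a gripper value outside its range is refused whole. The fingers move at their own pace and stop on an object; "squeeze" is the grip in N (left out, the last holds). Time passes only in rows, so rows that repeat a pose let the fingers close. It gives the time, the measured TCP pose, the force, the opening and the grip force at its end, in the units of the state.
- r.get_state(): the state, without advancing time (a new reading comes with each control period).
- r.snapshot(name): name is "scene" or "top"; returns the picture (384x512x3 uint8, red, green, blue); there is no depth.
- r.camera_params(name): a dict with "fx", "fy", "cx", "cy" (pixels), "distortion" ([k1, k2, p1, p2, k3] as OpenCV has them; the pictures are not rectified), "position" and "attitude" of the camera in the world. Camera axes: x right, y down, z forward; pixel columns grow to the right and rows downward; lengths in m; the calibration is good to about 2 mm. A picture is of the moment at which its call begins. camera_params takes no time and is no camera call.
- r.finish_job(): hands the job in; it is judged then, once.
The state is a dict: "clock": time; "q": joint angles; "qd": joint speeds; "joint_torque": joint torques, N m; "tool_pos": TCP position; "eef_rot": TCP orientation; "contact_force": force on the tool from outside, world axes, zero at the start; "moment": the same for the moment, N m; "opening": opening from 0.0 (shut) to 1.0 (fully open); "finger_force": force on a finger pad.
Only numpy, scipy, OpenCV 4.12 (cv2) and the standard library are available. Lean on these libraries where they do the work, as an engineer would, in place of code of your own. Each camera call takes 0.05 s, during which the arm holds its last target. There are 200 camera calls.

## Task

Take the narrow marble strip from the rack and slide it endwise into the slot of the steel holder, gently, feeling for the solid stop hidden inside, and press it lightly home (some 5 to 10 N; hard pushing chips the stone). Let go of it there, then throw the clamp lever on the holder right over, away from the slot's mouth. Leave the wide strip and everything else on the bench as it is.

Things in the scene. Friction and masses are not known exactly. Their poses are not given: they have to be found in the camera images.
- strip: the narrow marble strip, a plain bar 160 x 24 x 12 mm, about 120 g; origin at its centre, x along its length, z up. Starts lying flat on the rack's two battens, its underside 30 mm above the table. Either end may go into the slot. Stone on steel, it slides freely (under 2 N).
- wide_strip: bystander: a marble strip 160 x 44 x 12 mm on the rack beside the narrow one, 90 mm from centre to centre, the two parallel; origin at its centre, x along its length. Either one may lie on the left.
- rack: fixed wooden drying rack: plywood base 170 x 200 x 4 mm with two battens across it (along its y), 14 mm wide, 30 mm high, centred at x = +65 and -65 mm; between them a strip can be gripped with the fingertips reaching below it. Origin under its centre; strips lie along its x.
- holder: fixed steel holder, 130 mm long, 66 wide, 56 high, on a 6 mm flange 110 mm wide. A covered slot runs along its x. In front of the mouth a rail 12 mm wide, level with the slot's floor (30 mm above the table), juts out 70 mm to carry the strip's outer part; a finger fits on either side. Origin on the table under the middle of the mouth; x points into the slot (away from the robot), y left, z up.
- slot (a point): the middle of the slot's floor at its mouth, 30 mm above the table; x points into the slot, z up. The slot is 26 mm wide and 14 mm high; its first 8 mm flare outwards at the sides and top by about 4 mm.
- pad (a joint): a light pad hidden in the slot, pushed back by the strip's end: m, 0 = untouched, 0.005 = at the solid stop; it springs back. Its spring (under 0.4 N) is not felt; firm resistance comes at the stop, set anew each time so that the strip's end is home 60 to 100 mm inside the mouth. Press with 5 to 10 N for a moment, then leave it within 2 mm of the stop; over 16 N chips the stone.
- clamp (a joint): the clamp lever on top of the holder, 85 mm in from the mouth: a black toggle lever on a grey block; rad, about 0 = leaning towards the mouth (open), 1.0 = thrown over away from the mouth (clamped). It stays where it is left and turns with a light push; its pivot lies across the slot (along the holder's y).
- clamp_tip (a point): the tip of the clamp lever (moves with it), about 0.135 m above the table when open; the lever is 65 mm long from its pivot, which lies 78 mm above the table
- tiles: bystander: stack of four 50 mm tiles, 32 mm high; origin under its centre
- jar: bystander: adhesive jar, diameter 64 mm, 75 mm high; origin under its centre
- mallet: bystander: wooden-handled hammer lying on the bench; origin under its middle, x along it
- rub_block: bystander: rubbing block 90 x 50 x 28 mm; origin under its centre
- cup: bystander: white plastic cup, diameter 76 mm, 80 mm high; origin under its centre
- offcut: bystander: terracotta offcut 55 x 30 x 10 mm; origin under its centre
Things that resemble listed ones, but are neither listed nor needed, are in the scene too. Leave any brown or turquoise look-alike of the strip alone.

How it is judged:
By the outcome, as a careful person would: the job done as asked, in the order asked, and still so for the second after the job is handed in, with the robot touching nothing.
It also fails if it takes over 72 s, if anything falls off the work surface, if the arm or the gripper's body presses on something with over 40 N, if the wrist force passes 120 N, or if a joint passes its speed limit or range.

## Working session

There is one attempt and no reset: what is moved stays moved. The work goes in short steps, Python scripts to look and compute and a tool call to move; the robot and the scene stay as the last step left them, time stands still between calls to the robot, and variables do not carry over. Pictures are saved under pics/ and viewed, at most 10 in all, crops included, and the job is handed in when it is done.

Besides the shell and the picture viewer there is one more tool, called after "Request:" by a JSON object that holds its "method" and its "body", one argument or row to a line. carry_out: Moves the arm, as the interface text tells. Its arguments: {"type":"object","properties":{"plan":{"type":"array"},"squeeze":{"type":"number"}},"required":["plan"]}

```bash
ls; mkdir -p pics; python3 - <<'E'
from plant import r
import cv2
s=r.get_state()
for k in s: print(k,s[k])
for n in("scene","top"):
    print(n,r.camera_params(n)); cv2.imwrite(f"pics/{n}0.png",r.snapshot(n)[:,:,::-1])
E
```

```text
pics
clock 0.0
q [ 1.23883536  0.68999679 -0.19449622  1.56636451  0.15730297  0.90251289
 -0.21511238]
qd [ 0.00160243 -0.00129731 -0.00100899 -0.00132219 -0.0003257  -0.00097395
  0.00086365]
joint_torque [-4.06609997e-04 -5.27554214e+01 -1.26665108e+00 -1.53428650e+01
 -5.25683386e-02  6.59894184e-03  1.82287649e-04]
tool_pos [ 0.2232466  -0.58307146  0.23789615]
eef_rot [ 9.83317781e-01  1.81893508e-01 -2.46302618e-04 -9.12503527e-04]
contact_force [ 0.44514186 -0.0108576  -0.43410513]
moment [-0.0534652   0.00814469 -0.02518371]
finger_force 0.0
opening 0.9977808167668717
scene {'fx': 399.9385620635499, 'fy': 399.9385620635499, 'cx': 251.33761209817908, 'cy': 197.4964732743596, 'distortion': array([0.00255879, 0.        , 0.        , 0.        , 0.        ]), 'position': array([ 1.04939641, -0.26526607,  1.00754465]), 'attitude': array([ 0.80791979,  0.52270636, -0.15270646, -0.2252208 ])}
top {'fx': 355.74830135042805, 'fy': 355.74830135042805, 'cx': 256.29701591337187, 'cy': 191.59766683830074, 'distortion': array([-0.02946002,  0.        ,  0.        ,  0.        ,  0.        ]), 'position': array([ 0.33575927, -0.04104262,  1.06935626]), 'attitude': array([-0.69975516,  0.70946628, -0.06022535,  0.05807938])}
```

View pics/scene0.png

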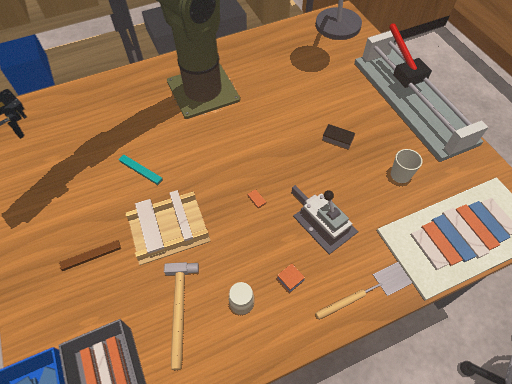

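View pics/top0.png

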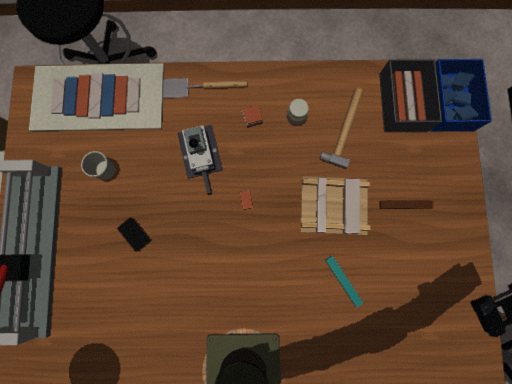

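The scene view shows the rack near (167,226), with the narrow strip at (181,215) and the wide one at (149,225), and the holder near (325,218). In the top view the narrow strip is at (322,205), the wide one at (352,206), and the holder is at (200,150) with its rail pointing to (208,190). I'll enlarge these.

```bash
python3 - <<'E'
import cv2,numpy as np
t=cv2.imread("pics/top0.png");s=cv2.imread("pics/scene0.png")
def c(im,x,y,w,h,k): return cv2.resize(im[y:y+h,x:x+w],None,fx=k,fy=k,interpolation=cv2.INTER_CUBIC)
# top: rack (295,170)+80x75 ; holder (170,120)+.. ; scale 5
a=np.hstack([c(t,295,170,80,60,5),c(s,120,185,80,60,5)]) 
b=np.hstack([c(t,165,125,80,60,5),c(s,285,180,80,60,5)])
m=np.vstack([a,b])
for x in range(0,800,50): cv2.line(m,(x,0),(x,599),(255,255,0) if x%400 else (0,0,255),1) if x%100==0 else None
for y in range(0,600,100): cv2.line(m,(0,y),(799,y),(255,255,0),1)
cv2.imwrite("pics/m1.png",m)
E
```

```text
(no output)
```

View pics/m1.png

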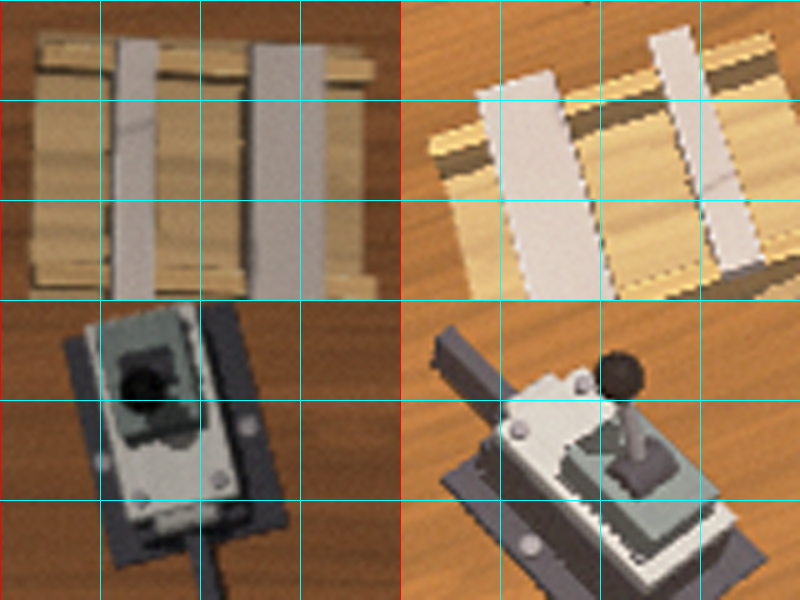

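The crop shows the holder's white top cut off at the far end; a fuller view of it is needed, together with an automatic fit of the strip.

```bash
cat > h.py <<'E'
import cv2,numpy as np
from scipy.spatial.transform import Rotation as R
from plant import r
P={n:r.camera_params(n) for n in("scene","top")}
def proj(n,X):
    p=P[n];Rc=R.from_quat(p["attitude"]).as_matrix().T
    K=np.array([[p["fx"],0,p["cx"]],[0,p["fy"],p["cy"]],[0,0,1]])
    return cv2.projectPoints(np.atleast_2d(X).astype(float),cv2.Rodrigues(Rc)[0],-Rc@p["position"],K,p["distortion"])[0][:,0]
def ray(n,uv,z):
    p=P[n];K=np.array([[p["fx"],0,p["cx"]],[0,p["fy"],p["cy"]],[0,0,1]])
    q=cv2.undistortPoints(np.array(uv,float).reshape(-1,1,2),K,p["distortion"])[:,0]
    d=R.from_quat(p["attitude"]).apply(np.c_[q,np.ones(len(q))])
    return p["position"]+d*((z-p["position"][2])/d[:,2])[:,None]
def tri(uvs,uvt):
    A=[];b=[]
    for n,uv in(("scene",uvs),("top",uvt)):
        o=P[n]["position"];d=ray(n,[uv],0)[0]-o;d/=np.linalg.norm(d);M=np.eye(3)-np.outer(d,d);A.append(M);b.append(M@o)
    x,*_=np.linalg.lstsq(np.vstack(A),np.hstack(b),rcond=None);return x
E
python3 - <<'E'
from h import *
I={"top":cv2.imread("pics/top0.png"),"scene":cv2.imread("pics/scene0.png")}
roi={"top":(295,165,85,80),"scene":(120,180,95,85)}
for n,im in I.items():
    x,y,w,h=roi[n];hsv=cv2.cvtColor(im[y:y+h,x:x+w],cv2.COLOR_BGR2HSV)
    m=((hsv[...,1]<50)&(hsv[...,2]>110)).astype(np.uint8)
    c,_=cv2.findContours(m,0,2)
    for k in sorted(c,key=cv2.contourArea)[-2:]:
        (cx,cy),wh,a=cv2.minAreaRect(k);b=cv2.boxPoints(((cx,cy),wh,a))+[x,y]
        print(n,(cx+x,cy+y),wh,a,cv2.contourArea(k)); print(ray(n,b,.042)[:,:2].round(4).tolist(), ray(n,[[cx+x,cy+y]],.042).round(4))
t,s=I["top"],I["scene"]
m=np.hstack([cv2.resize(t[115:200,170:227],(400,600),interpolation=2),cv2.resize(s[178:253,287:362],(400,400),interpolation=2)[:,:400] if 0 else cv2.copyMakeBorder(cv2.resize(s[178:253,287:362],(400,400),interpolation=2),0,200,0,0,0)])
for k in range(0,800,100): cv2.line(m,(k,0),(k,599),(255,255,0),1);cv2.line(m,(0,k),(799,k),(255,255,0),1)
cv2.imwrite("pics/m2.png",m)
E
```

```text
top (321.0, 204.5) (53.0, 8.0) 90.0 362.0
[[0.5477, -0.2251], [0.5474, -0.2488], [0.3917, -0.2416], [0.392, -0.2186]] [[ 0.4687 -0.2334  0.042 ]]
top (352.0, 205.5) (53.0, 14.0) 90.0 674.0
[[0.5436, -0.3079], [0.5431, -0.3494], [0.3873, -0.3398], [0.3879, -0.2993]] [[ 0.4645 -0.324   0.042 ]]
scene (180.8355484008789, 215.08261489868164) (50.594459533691406, 8.367115020751953) 72.07208251953125 367.0
[[0.3895, -0.2412], [0.3906, -0.2176], [0.5537, -0.2283], [0.5521, -0.2502]] [[ 0.4744 -0.2345  0.042 ]]
scene (148.87845611572266, 225.80939102172852) (51.62346267700195, 16.487598419189453) 74.57783508300781 766.5
[[0.3832, -0.3425], [0.3878, -0.2974], [0.5515, -0.3082], [0.5463, -0.35]] [[ 0.4702 -0.3248  0.042 ]]
```

View pics/m2.png

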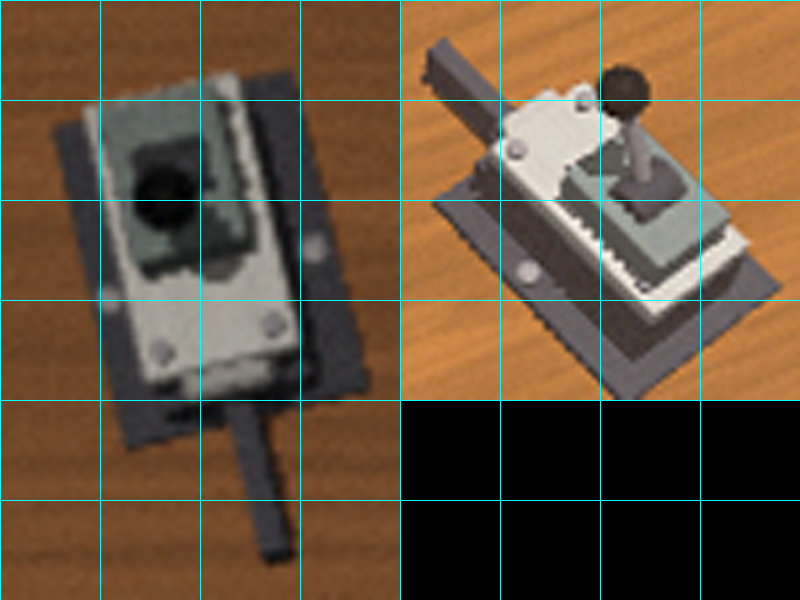

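Composite: on the left (top view) the holder's cover corners are near (147,385), (300,350), (85,108) and (237,72), and the rail tip is at (278,557). On the right (scene view) the flange corners are at (433,203), (625,400) and (780,288), and the lever's knob is at (622,92). I'll fit the holder pose to these.

```bash
python3 - <<'E'
from h import *
from scipy.optimize import least_squares
def T(u,v): return ((u+.5)/(400/57)-.5+170,(v+.5)/(600/85)-.5+115)
def S(u,v): return ((u-400+.5)/(400/75)-.5+287,(v+.5)/(400/75)-.5+178)
# p: x,y,yaw, cover near c, flange near a, far b
def pts(p):
    x,y,w,c,a,b,cf=p
    L=[("top",T(278,557),(-.070,0,.030)),
    ("top",T(147,385),(c,.033,.056)),("top",T(300,350),(c,-.033,.056)),("top",T(85,108),(cf,.033,.056)),("top",T(237,72),(cf,-.033,.056)),
    ("top",T(125,448),(a,.055,.006)),("top",T(365,385),(a,-.055,.006)),("top",T(55,128),(b,.055,.006)),("top",T(293,70),(b,-.055,.006)),
    ("scene",S(433,203),(a,-.055,.006)),("scene",S(625,400),(b,-.055,.006)),("scene",S(780,288),(b,.055,.006)),
    ("scene",S(434,47),(-.070,0,.030)),("scene",S(652,312),(cf,-.033,.056)),("scene",S(745,238),(cf,.033,.056))]
    cs,sn=np.cos(w),np.sin(w)
    return [(n,uv,(x+cs*q[0]-sn*q[1],y+sn*q[0]+cs*q[1],q[2])) for n,uv,q in L]
f=lambda p:np.concatenate([proj(n,X)[0]-uv for n,uv,X in pts(p)])
s=least_squares(f,[.55,.12,.2,.01,0,.13,.13],loss="soft_l1");print(s.x.round(4));print(f(s.x).reshape(-1,2).round(1).tolist())
w=s.x[2]
k=tri(S(622,92),T(165,198));print("knob",k, "holder frame",R.from_euler('z',-w).apply(k-[s.x[0],s.x[1],0]))
print("strip",tri((180.84,215.08),(321,204.5)),"wide",tri((148.88,225.81),(352,205.5)))
E
```

```text
[ 0.5771  0.1123  0.2374  0.0065 -0.0034  0.145   0.1291]
[[-0.6, -0.5], [0.0, 0.2], [0.2, -0.3], [-0.1, 0.6], [-0.2, 0.4], [-0.2, -0.2], [0.6, 0.0], [-0.5, 0.1], [-0.1, -0.0], [-0.0, -0.1], [-0.1, 0.9], [-0.2, -0.5], [-0.2, -0.7], [-0.3, 0.5], [0.2, 0.7]]
knob [0.63093858 0.12541024 0.13760509] holder frame [5.53787245e-02 1.12743813e-04 1.37605088e-01]
strip [ 0.4698049  -0.23456288  0.03441477] wide [ 0.46555689 -0.32563097  0.03452484]
```

The holder fits at (0.577, 0.112) with yaw 0.237. The strip is at about (0.470, -0.234) with yaw about -0.05. I'll grip it 40 mm towards the robot from its centre.

```bash
cat > d.py <<'E'
import sys,numpy as np
from scipy.spatial.transform import Rotation as R
from plant import r
def delta(x,y,z,yaw):
    s=r.get_state();R0=R.from_quat(s["eef_rot"]);Rt=R.from_euler('z',yaw)*R.from_quat([1,0,0,0])
    print("t",round(s["clock"],2),"pos",s["tool_pos"].round(4),"F",s["contact_force"].round(2),"yaw",R0.apply([1,0,0]).round(4),"zax",R0.apply([0,0,1]).round(4),"q7",s["q"].round(2),"open",round(s["opening"]*88,1))
    print("xyz",R0.inv().apply(np.array([x,y,z])-s["tool_pos"]).round(4),"rot",(R0.inv()*Rt).as_rotvec().round(4))
if __name__=="__main__": delta(*map(float,sys.argv[1:]))
E
python3 d.py .430 -.2315 .12 -.05
```

```text
t 0.1 pos [ 0.2233 -0.5831  0.238 ] F [0.17 0.02 0.76] yaw [ 9.338e-01  3.578e-01 -1.000e-04] zax [-7.0e-04  1.5e-03 -1.0e+00] q7 [ 1.24  0.69 -0.19  1.57  0.16  0.9  -0.22] open 87.9
xyz [ 0.3188 -0.2542  0.1184] rot [-1.600e-03  4.000e-04  4.159e-01]
```

Request:
{"method": "carry_out", "body": {
  "plan": [
    {"rot": [0,0,0.416],"xyz": [0.319,-0.254,0.06],"grip": 110},
    {"rot": [0,0,0.416],"xyz": [0.319,-0.254,0.06],"grip": 110},
    {"rot": [0,0,0.416],"xyz": [0.319,-0.254,0.06],"grip": 110},
    {"rot": [0,0,0.416],"xyz": [0.319,-0.254,0.06],"grip": 110},
    {"rot": [0,0,0.416],"xyz": [0.319,-0.254,0.06],"grip": 110},
    {"rot": [0,0,0.416],"xyz": [0.319,-0.254,0.118],"grip": 110},
    {"rot": [0,0,0.416],"xyz": [0.319,-0.254,0.118],"grip": 110},
    {"rot": [0,0,0.416],"xyz": [0.319,-0.254,0.118],"grip": 110}
  ],
  "squeeze": 40
}}

```text
clock: 0.77
tool_pos: [0.3871, -0.3057, 0.1581]
eef_rot: [1.0, -0.025, 0.0, 0.0]
contact_force: [1.2, -0.4, 0.7]
opening: 0.569
finger_force: 0.0
```

```bash
python3 d.py .430 -.2315 .12 -.05
```

```text
t 0.77 pos [ 0.3871 -0.3057  0.1581] F [ 1.18 -0.41  0.7 ] yaw [ 9.987e-01 -5.040e-02  5.000e-04] zax [ 5.e-04 -4.e-04 -1.e+00] q7 [ 0.59  0.65 -0.02  2.04  0.03  0.45 -1.08] open 50.1
xyz [ 0.0391 -0.0763  0.0381] rot [ 0.0003 -0.0005 -0.0004]
```

Request:
{"method": "carry_out", "body": {
  "plan": [
    {"rot": [0,0,0],"xyz": [0.039,-0.076,0.038],"grip": 110},
    {"rot": [0,0,0],"xyz": [0.039,-0.076,0.038],"grip": 110},
    {"rot": [0,0,0],"xyz": [0.039,-0.076,0.038],"grip": 110},
    {"rot": [0,0,0],"xyz": [0.039,-0.076,0.038],"grip": 110},
    {"rot": [0,0,0],"xyz": [0.039,-0.076,0.038],"grip": 110}
  ]
}}

```text
clock: 1.18
tool_pos: [0.4288, -0.2337, 0.1204]
eef_rot: [1.0, -0.025, -0.001, 0.0]
contact_force: [0.3, -0.7, 0.2]
opening: 0.568
finger_force: 0.0
```

```bash
python3 d.py .430 -.2315 .018 -.05; python3 - <<'E'
from h import *
t=r.snapshot("top");s=r.snapshot("scene")
m=np.hstack([cv2.resize(t[165:245,295:375],(400,400),interpolation=2),cv2.resize(s[180:260,120:200],(400,400),interpolation=2)])[...,::-1]
cv2.imwrite("pics/m3.png",m)
E
```

```text
t 1.18 pos [ 0.4288 -0.2337  0.1204] F [ 0.31 -0.65  0.2 ] yaw [ 0.9988 -0.0495 -0.001 ] zax [-1.1e-03 -4.0e-04 -1.0e+00] q7 [ 0.4   0.72  0.01  2.08 -0.01  0.34 -1.21] open 50.0
xyz [ 0.0011 -0.0023  0.1024] rot [0.0004 0.001  0.0005]
```

View pics/m3.png

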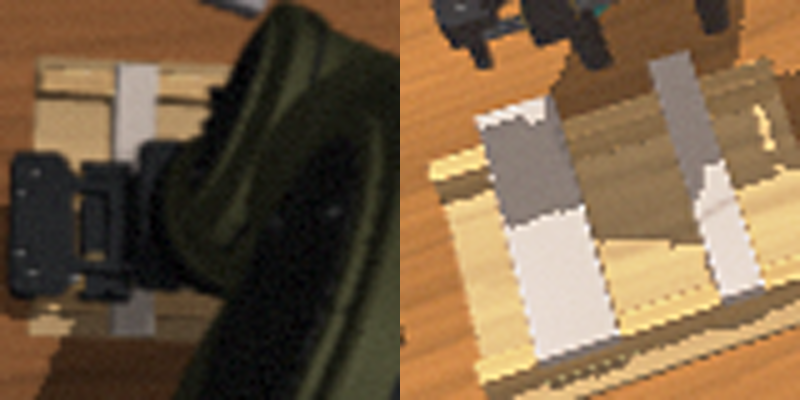

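The crop shows the open fingers straddling nothing yet, above the narrow strip, which is at crop column 135 in the top view and still lies in place. Descending with the gripper part open.

Request:
{"method": "carry_out", "body": {
  "plan": [
    {"rot": [0,0,0],"xyz": [0,0,0.03],"grip": 110},
    {"rot": [0,0,0],"xyz": [0,0,0.06],"grip": 110},
    {"rot": [0,0,0],"xyz": [0,0,0.08],"grip": 110},
    {"rot": [0,0,0],"xyz": [0,0,0.095],"grip": 110},
    {"rot": [0,0,0],"xyz": [0,0,0.102],"grip": 110},
    {"rot": [0,0,0],"xyz": [0,0,0.102],"grip": 110},
    {"rot": [0,0,0],"xyz": [0,0,0.102],"grip": 110}
  ]
}}

```text
clock: 1.87
tool_pos: [0.4289, -0.2348, 0.0191]
eef_rot: [1.0, -0.026, 0.0, 0.0]
contact_force: [0.1, -0.4, -0.0]
opening: 0.57
finger_force: 0.0
```

```bash
python3 d.py .430 -.2315 .018 -.05; python3 - <<'E'
from h import *
t=r.snapshot("top");s=r.snapshot("scene")
m=np.hstack([cv2.resize(t[165:245,295:375],(400,400),interpolation=2),cv2.resize(s[180:260,120:200],(400,400),interpolation=2)])[...,::-1]
cv2.imwrite("pics/m4.png",m)
E
```

```text
t 1.87 pos [ 0.4289 -0.2348  0.0191] F [ 0.08 -0.42 -0.04] yaw [ 9.986e-01 -5.230e-02  4.000e-04] zax [ 4.e-04 -9.e-04 -1.e+00] q7 [ 0.41  0.92  0.    2.11 -0.01  0.11 -1.21] open 50.1
xyz [ 0.0009 -0.0033  0.0011] rot [ 0.0009 -0.0004 -0.0024]
```

View pics/m4.png

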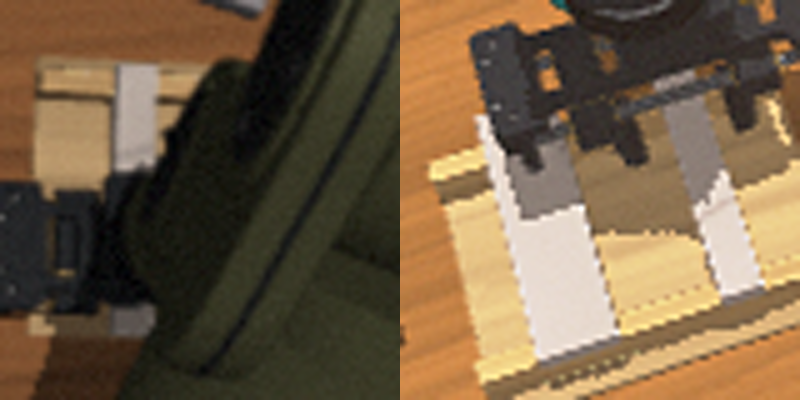

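The right half shows the fingertips either side of the narrow strip at (630,155) and (740,120), clear of the wide one. Closing.

Request:
{"method": "carry_out", "body": {
  "plan": [
    {"rot": [0,0,0],"xyz": [0,-0.002,0],"grip": 140},
    {"rot": [0,0,0],"xyz": [0,-0.002,0],"grip": 160},
    {"rot": [0,0,0],"xyz": [0,-0.002,0],"grip": 175},
    {"rot": [0,0,0],"xyz": [0,-0.002,0],"grip": 210},
    {"rot": [0,0,0],"xyz": [0,-0.002,0],"grip": 210},
    {"rot": [0,0,0],"xyz": [0,-0.002,0],"grip": 210},
    {"rot": [0,0,0],"xyz": [0,-0.002,0],"grip": 210},
    {"rot": [0,0,0],"xyz": [0,-0.002,0],"grip": 210}
  ],
  "squeeze": 40
}}

```text
clock: 2.63
tool_pos: [0.4295, -0.2315, 0.0189]
eef_rot: [1.0, -0.025, 0.0, 0.0]
contact_force: [-0.5, 0.4, 6.0]
opening: 0.262
finger_force: 39.9
```

Request:
{"method": "carry_out", "body": {
  "plan": [
    {"rot": [0,0,0],"xyz": [0,0,-0.02],"grip": 210},
    {"rot": [0,0,0],"xyz": [0,0,-0.04],"grip": 210},
    {"rot": [0,0,0],"xyz": [0,0,-0.07],"grip": 210},
    {"rot": [0,0,0],"xyz": [0,0,-0.1],"grip": 210},
    {"rot": [0,0,0],"xyz": [0,0,-0.1],"grip": 210}
  ]
}}

```text
clock: 3.05
tool_pos: [0.4312, -0.2325, 0.1224]
eef_rot: [1.0, -0.025, 0.003, 0.001]
contact_force: [0.2, -0.7, -1.4]
opening: 0.267
finger_force: 39.9
```

```bash
python3 d.py .42 .073 .12 .237
```

```text
t 3.05 pos [ 0.4312 -0.2325  0.1224] F [ 0.16 -0.67 -1.38] yaw [ 0.9987 -0.0504  0.0062] zax [ 0.0061 -0.003  -1.    ] q7 [ 0.4   0.71  0.01  2.08 -0.01  0.34 -1.21] open 23.5
xyz [-0.0266 -0.3045  0.0014] rot [ 0.0036 -0.0058 -0.2874]
```

Request:
{"method": "carry_out", "body": {
  "plan": [
    {"rot": [0,0,-0.287],"xyz": [-0.016,-0.309,0.0],"grip": 210},
    {"rot": [0,0,-0.287],"xyz": [-0.016,-0.309,0.0],"grip": 210},
    {"rot": [0,0,-0.287],"xyz": [-0.016,-0.309,0.0],"grip": 210},
    {"rot": [0,0,-0.287],"xyz": [-0.016,-0.309,0.0],"grip": 210},
    {"rot": [0,0,-0.287],"xyz": [-0.016,-0.309,0.0],"grip": 210},
    {"rot": [0,0,-0.287],"xyz": [-0.016,-0.309,0.0],"grip": 210},
    {"rot": [0,0,-0.287],"xyz": [-0.016,-0.309,0.0],"grip": 210},
    {"rot": [0,0,-0.287],"xyz": [-0.016,-0.309,0.0],"grip": 210}
  ]
}}

```text
clock: 3.72
tool_pos: [0.4281, 0.0845, 0.1176]
eef_rot: [0.992, 0.122, -0.0, -0.002]
contact_force: [0.3, 0.5, -1.7]
opening: 0.267
finger_force: 39.9
```

Request:
{"method": "carry_out", "body": {
  "plan": [
    {"rot": [0,0,0],"xyz": [0,0,0],"grip": 210},
    {"rot": [0,0,0],"xyz": [0,0,0],"grip": 210},
    {"rot": [0,0,0],"xyz": [0,0,0],"grip": 210}
  ]
}}

```text
clock: 3.97
tool_pos: [0.4283, 0.0768, 0.1181]
eef_rot: [0.993, 0.118, -0.001, 0.001]
contact_force: [0.2, 0.4, -2.0]
opening: 0.265
finger_force: 39.9
```

```bash
python3 d.py .431 .077 .025 .237; python3 - <<'E'
from h import *
t=r.snapshot("top");s=r.snapshot("scene")
m=np.hstack([cv2.resize(t[130:230,170:250],(480,600),interpolation=2),cv2.resize(s[150:250,250:303],(318,600),interpolation=2)])[...,::-1]
cv2.imwrite("pics/m5.png",m)
E
```

```text
t 3.97 pos [0.4283 0.0768 0.1181] F [ 0.2   0.43 -1.98] yaw [ 0.9724  0.2335 -0.0016] zax [-0.0013 -0.0014 -1.    ] q7 [-0.31  0.69  0.04  2.24 -0.12  0.22 -1.5 ] open 23.3
xyz [0.0028 0.0003 0.0931] rot [ 0.0011  0.0016 -0.0013]
```

View pics/m5.png

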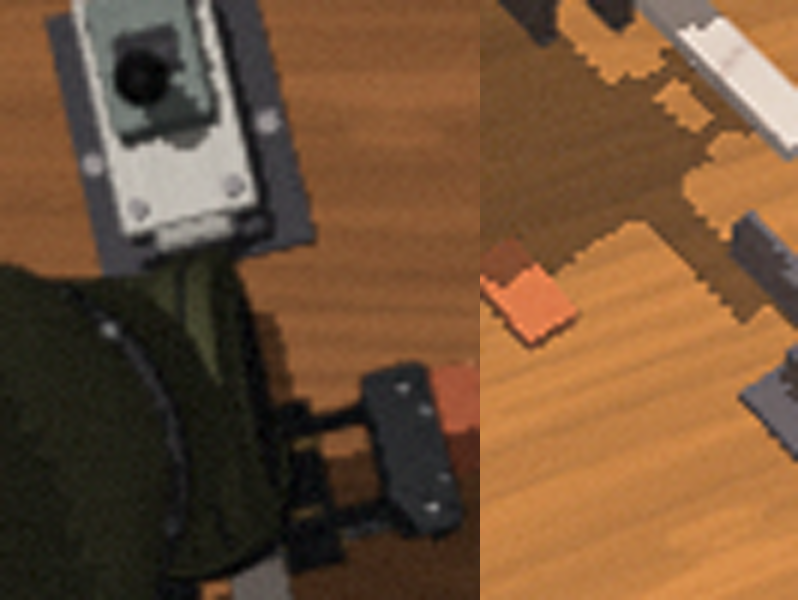

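The left part shows the gripper in front of the mouth with the holder undisturbed. The right part shows the strip level above the rail line. Lowering onto the rail.

Request:
{"method": "carry_out", "body": {
  "plan": [
    {"rot": [0.001,0.0015,-0.001],"xyz": [0.003,0,0.03],"grip": 210},
    {"rot": [0.001,0.0015,-0.001],"xyz": [0.003,0,0.06],"grip": 210},
    {"rot": [0.001,0.0015,-0.001],"xyz": [0.003,0,0.08],"grip": 210},
    {"rot": [0.001,0.0015,-0.001],"xyz": [0.003,0,0.091],"grip": 210},
    {"rot": [0.001,0.0015,-0.001],"xyz": [0.003,0,0.095],"grip": 210},
    {"rot": [0.001,0.0015,-0.001],"xyz": [0.003,0,0.095],"grip": 210},
    {"rot": [0.001,0.0015,-0.001],"xyz": [0.003,0,0.095],"grip": 210}
  ]
}}

```text
clock: 4.65
tool_pos: [0.4373, 0.0781, 0.0288]
eef_rot: [0.993, 0.117, -0.006, -0.0]
contact_force: [0.9, 0.6, -1.8]
opening: 0.263
finger_force: 39.9
```

```bash
python3 d.py .431 .077 .021 .237; python3 - <<'E'
from h import *
t=r.snapshot("top");s=r.snapshot("scene")
m=np.hstack([cv2.resize(t[130:230,170:250],(320,400),interpolation=2),cv2.resize(s[160:220,260:332],(480,400),interpolation=2)])[...,::-1]
cv2.imwrite("pics/m6.png",m)
E
```

```text
t 4.65 pos [0.4373 0.0781 0.0288] F [ 0.88  0.55 -1.82] yaw [ 0.9725  0.2325 -0.0111] zax [-0.0112 -0.0011 -0.9999] q7 [-0.3   0.9   0.04  2.23 -0.91  0.04 -0.71] open 23.1
xyz [-0.0063 -0.0004  0.0079] rot [-0.0015  0.0111 -0.0023]
```

View pics/m6.png

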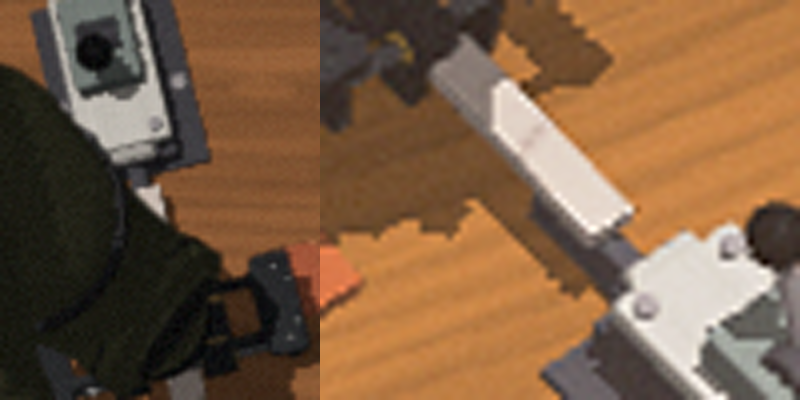

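The arm is at its inner reach limit (joint 6 at 0.04). The picture shows the strip lined up above the rail with its tip near (605,225) and still short of the mouth. I'll move outward first, then lower.

Request:
{"method": "carry_out", "body": {
  "plan": [
    {"rot": [0,0.005,-0.002],"xyz": [0.008,0,0],"grip": 210},
    {"rot": [0,0.01,-0.002],"xyz": [0.015,0,0.002],"grip": 210},
    {"rot": [0,0.01,-0.002],"xyz": [0.015,0,0.004],"grip": 210},
    {"rot": [0,0.01,-0.002],"xyz": [0.015,0,0.005],"grip": 210},
    {"rot": [0,0.01,-0.002],"xyz": [0.015,0,0.005],"grip": 210}
  ]
}}

```text
clock: 5.17
tool_pos: [0.4516, 0.0835, 0.0239]
eef_rot: [0.993, 0.12, -0.001, -0.001]
contact_force: [-0.8, -0.3, -2.9]
opening: 0.264
finger_force: 39.9
```

```bash
python3 d.py .4527 .0822 .022 .237
```

```text
t 5.17 pos [0.4516 0.0835 0.0239] F [-0.83 -0.29 -2.93] yaw [ 9.714e-01  2.376e-01 -8.000e-04] zax [-0.0014  0.0022 -1.    ] q7 [-0.32  0.91  0.06  2.2  -0.9   0.06 -0.71] open 23.3
xyz [0.0008 0.0015 0.0019] rot [-0.0025  0.0009  0.0029]
```

Request:
{"method": "carry_out", "body": {
  "plan": [
    {"rot": [0,0,0.001],"xyz": [0.001,0.001,0.002],"grip": 210},
    {"rot": [0,0,0.001],"xyz": [0.001,0.001,0.0035],"grip": 210},
    {"rot": [0,0,0.001],"xyz": [0.001,0.001,0.0035],"grip": 210},
    {"rot": [0,0,0.001],"xyz": [0.001,0.001,0.0035],"grip": 210}
  ]
}}

```text
clock: 5.5
tool_pos: [0.4527, 0.0827, 0.0205]
eef_rot: [0.993, 0.119, -0.001, -0.001]
contact_force: [0.2, 0.9, -1.3]
opening: 0.265
finger_force: 39.9
```

```bash
for i in 1 ; do python3 d.py .4527 .0822 .019 .237; done
```

```text
t 5.5 pos [0.4527 0.0827 0.0205] F [ 0.18  0.87 -1.33] yaw [ 9.717e-01  2.364e-01 -9.000e-04] zax [-0.0015  0.0022 -1.    ] q7 [-0.31  0.92  0.05  2.19 -0.91  0.05 -0.7 ] open 23.3
xyz [-0.0001  0.0005  0.0015] rot [-0.0024  0.0009  0.0017]
```

Request:
{"method": "carry_out", "body": {
  "plan": [
    {"rot": [0,0,0.001],"xyz": [0,0.0005,0.001],"grip": 210},
    {"rot": [0,0,0.001],"xyz": [0,0.0005,0.001],"grip": 210},
    {"rot": [0,0,0.001],"xyz": [0,0.0005,0.001],"grip": 210}
  ],
  "squeeze": 12
}}

```text
clock: 5.75
tool_pos: [0.453, 0.0823, 0.0196]
eef_rot: [0.993, 0.119, -0.0, -0.001]
contact_force: [0.5, 0.3, -0.8]
opening: 0.273
finger_force: 12.0
```

Request:
{"method": "carry_out", "body": {
  "plan": [
    {"rot": [0,0,0],"xyz": [0.002,0,0],"grip": 210},
    {"rot": [0,0,0],"xyz": [0.004,0,0],"grip": 210},
    {"rot": [0,0,0],"xyz": [0.006,0,0],"grip": 210},
    {"rot": [0,0,0],"xyz": [0.008,0,0],"grip": 210},
    {"rot": [0,0,0],"xyz": [0.01,0,0],"grip": 210},
    {"rot": [0,0,0],"xyz": [0.012,0,0],"grip": 210},
    {"rot": [0,0,0],"xyz": [0.012,0,0],"grip": 210}
  ],
  "squeeze": 8
}}

```text
clock: 6.33
tool_pos: [0.4654, 0.0853, 0.0196]
eef_rot: [0.993, 0.119, 0.0, -0.001]
contact_force: [0.2, 0.8, -0.3]
opening: 0.269
finger_force: 8.0
```

```bash
cat > hf.py <<'E'
from plant import r
import numpy as np
from scipy.spatial.transform import Rotation as R
s=r.get_state();w=.2374;Q=R.from_euler('z',-w)
print("t",round(s["clock"],2),"h",(Q.apply(s["tool_pos"]-[.5771,.1123,0])*1e3).round(1),"Fh",Q.apply(s["contact_force"]).round(2),"M",s["moment"].round(3),"rotv",R.from_quat(s["eef_rot"]).apply(np.eye(3))[[0,2]].round(4).tolist(),"q",s["q"].round(2)[4:],"open",round(s["opening"]*88,1))
E
python3 hf.py
```

```text
t 6.33 h [-114.9    0.    19.6] Fh [ 0.41  0.76 -0.29] M [0.036 0.015 0.005] rotv [[0.9718, 0.2359, 0.0005], [-0.0, 0.0021, -1.0]] q [-0.91  0.1  -0.7 ] open 23.7
```

Request:
{"method": "carry_out", "body": {
  "plan": [
    {"rot": [0,0,0],"xyz": [0.002,0,0],"grip": 210},
    {"rot": [0,0,0],"xyz": [0.004,0,0],"grip": 210},
    {"rot": [0,0,0],"xyz": [0.006,0,0],"grip": 210},
    {"rot": [0,0,0],"xyz": [0.008,0,0],"grip": 210},
    {"rot": [0,0,0],"xyz": [0.01,0,0],"grip": 210},
    {"rot": [0,0,0],"xyz": [0.012,0,0],"grip": 210},
    {"rot": [0,0,0],"xyz": [0.012,0,0],"grip": 210}
  ]
}}

```text
clock: 6.92
tool_pos: [0.4771, 0.0882, 0.0196]
eef_rot: [0.993, 0.119, 0.0, -0.001]
contact_force: [0.4, 0.4, -0.6]
opening: 0.271
finger_force: 8.0
```

```bash
python3 hf.py; python3 - <<'E'
from h import *
t=r.snapshot("top");s=r.snapshot("scene")
m=np.hstack([cv2.resize(t[130:230,170:250],(320,400),interpolation=2),cv2.resize(s[160:220,260:332],(480,400),interpolation=2)])[...,::-1]
cv2.imwrite("pics/m7.png",m)
E
```

```text
t 6.92 h [-1.029e+02  1.000e-01  1.960e+01] Fh [ 0.43  0.26 -0.59] M [ 0.131 -0.018  0.099] rotv [[0.9718, 0.2359, 0.0004], [-0.0001, 0.0022, -1.0]] q [-0.91  0.15 -0.71] open 23.8
```

View pics/m7.png

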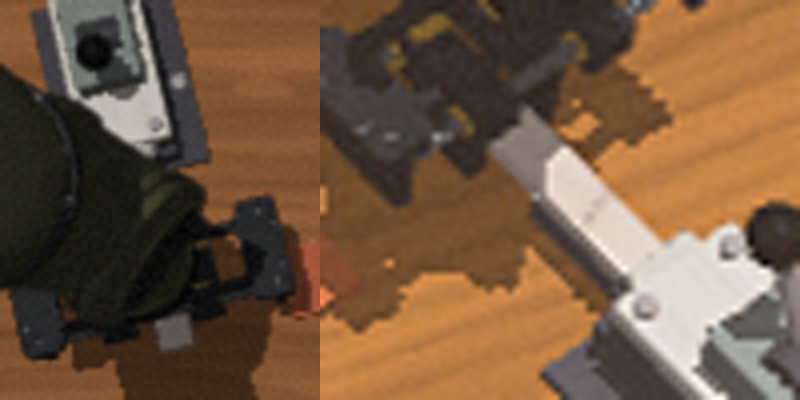

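The picture shows the strip's end already under the cover at about (640,260) with no resistance, so it is in the slot. Continuing.

Request:
{"method": "carry_out", "body": {
  "plan": [
    {"rot": [0,0,0],"xyz": [0.003,0,0],"grip": 210},
    {"rot": [0,0,0],"xyz": [0.006,0,0],"grip": 210},
    {"rot": [0,0,0],"xyz": [0.009,0,0],"grip": 210},
    {"rot": [0,0,0],"xyz": [0.012,0,0],"grip": 210},
    {"rot": [0,0,0],"xyz": [0.015,0,0],"grip": 210},
    {"rot": [0,0,0],"xyz": [0.018,0,0],"grip": 210},
    {"rot": [0,0,0],"xyz": [0.02,0,0],"grip": 210},
    {"rot": [0,0,0],"xyz": [0.02,0,0],"grip": 210}
  ]
}}

```text
clock: 7.68
tool_pos: [0.4966, 0.0928, 0.0196]
eef_rot: [0.993, 0.119, 0.0, -0.001]
contact_force: [-0.2, 0.6, -1.4]
opening: 0.271
finger_force: 8.0
```

```bash
python3 hf.py
```

```text
t 7.68 h [-82.8  -0.   19.6] Fh [-0.07  0.65 -1.42] M [ 0.107 -0.102  0.01 ] rotv [[0.9718, 0.2359, 0.0006], [0.0001, 0.002, -1.0]] q [-0.89  0.22 -0.73] open 23.8
```

Request:
{"method": "carry_out", "body": {
  "plan": [
    {"rot": [0,0,0],"xyz": [0.002,0,0],"grip": 210},
    {"rot": [0,0,0],"xyz": [0.004,0,0],"grip": 210},
    {"rot": [0,0,0],"xyz": [0.006,0,0],"grip": 210},
    {"rot": [0,0,0],"xyz": [0.008,0,0],"grip": 210},
    {"rot": [0,0,0],"xyz": [0.01,0,0],"grip": 210},
    {"rot": [0,0,0],"xyz": [0.012,0,0],"grip": 210},
    {"rot": [0,0,0],"xyz": [0.012,0,0],"grip": 210}
  ]
}}

```text
clock: 8.27
tool_pos: [0.5082, 0.0956, 0.0196]
eef_rot: [0.993, 0.119, 0.0, -0.001]
contact_force: [0.7, 0.9, -2.0]
opening: 0.27
finger_force: 8.0
```

```bash
python3 hf.py
```

```text
t 8.27 h [-70.9  -0.   19.6] Fh [ 0.93  0.73 -2.  ] M [ 0.18  -0.016  0.107] rotv [[0.9718, 0.2357, 0.0004], [-0.0001, 0.0021, -1.0]] q [-0.88  0.26 -0.75] open 23.8
```

Request:
{"method": "carry_out", "body": {
  "plan": [
    {"rot": [0,0,0],"xyz": [0.001,0,0],"grip": 210},
    {"rot": [0,0,0],"xyz": [0.002,0,0],"grip": 210},
    {"rot": [0,0,0],"xyz": [0.003,0,0],"grip": 210},
    {"rot": [0,0,0],"xyz": [0.004,0,0],"grip": 210},
    {"rot": [0,0,0],"xyz": [0.005,0,0],"grip": 210},
    {"rot": [0,0,0],"xyz": [0.006,0,0],"grip": 210}
  ],
  "squeeze": 7
}}

```text
clock: 8.77
tool_pos: [0.5133, 0.0969, 0.0195]
eef_rot: [0.993, 0.119, -0.0, -0.001]
contact_force: [-1.2, 1.6, -1.2]
opening: 0.278
finger_force: 7.0
```

Request:
{"method": "carry_out", "body": {
  "plan": [
    {"rot": [0,0,0],"xyz": [0.001,0,0],"grip": 210},
    {"rot": [0,0,0],"xyz": [0.002,0,0],"grip": 210},
    {"rot": [0,0,0],"xyz": [0.003,0,0],"grip": 210},
    {"rot": [0,0,0],"xyz": [0.004,0,0],"grip": 210},
    {"rot": [0,0,0],"xyz": [0.004,0,0],"grip": 210}
  ]
}}

```text
clock: 9.18
tool_pos: [0.5175, 0.0979, 0.0196]
eef_rot: [0.993, 0.119, -0.0, -0.001]
contact_force: [0.4, 0.7, -0.8]
opening: 0.269
finger_force: 7.0
```

```bash
python3 hf.py
```

```text
t 9.18 h [-61.3  -0.   19.6] Fh [ 0.52  0.58 -0.76] M [0.088 0.028 0.081] rotv [[0.9719, 0.2356, -0.0], [-0.0005, 0.0021, -1.0]] q [-0.87  0.29 -0.76] open 23.6
```

Request:
{"method": "carry_out", "body": {
  "plan": [
    {"rot": [0,0,0],"xyz": [0.001,0,0],"grip": 210},
    {"rot": [0,0,0],"xyz": [0.002,0,0],"grip": 210},
    {"rot": [0,0,0],"xyz": [0.003,0,0],"grip": 210},
    {"rot": [0,0,0],"xyz": [0.004,0,0],"grip": 210},
    {"rot": [0,0,0],"xyz": [0.005,0,0],"grip": 210},
    {"rot": [0,0,0],"xyz": [0.005,0,0],"grip": 210}
  ]
}}

```text
clock: 9.68
tool_pos: [0.5224, 0.0991, 0.0196]
eef_rot: [0.993, 0.119, -0.0, -0.001]
contact_force: [-1.2, 0.7, -0.4]
opening: 0.275
finger_force: 7.0
```

Request:
{"method": "carry_out", "body": {
  "plan": [
    {"rot": [0,0,0],"xyz": [0.001,0,0],"grip": 210},
    {"rot": [0,0,0],"xyz": [0.002,0,0],"grip": 210},
    {"rot": [0,0,0],"xyz": [0.003,0,0],"grip": 210},
    {"rot": [0,0,0],"xyz": [0.004,0,0],"grip": 210},
    {"rot": [0,0,0],"xyz": [0.005,0,0],"grip": 210},
    {"rot": [0,0,0],"xyz": [0.005,0,0],"grip": 210}
  ]
}}

```text
clock: 10.18
tool_pos: [0.5273, 0.1002, 0.0196]
eef_rot: [0.993, 0.119, -0.0, -0.001]
contact_force: [-0.2, 0.8, -0.9]
opening: 0.268
finger_force: 7.0
```

Request:
{"method": "carry_out", "body": {
  "plan": [
    {"rot": [0,0,0],"xyz": [0.001,0,0],"grip": 210},
    {"rot": [0,0,0],"xyz": [0.002,0,0],"grip": 210},
    {"rot": [0,0,0],"xyz": [0.003,0,0],"grip": 210},
    {"rot": [0,0,0],"xyz": [0.004,0,0],"grip": 210},
    {"rot": [0,0,0],"xyz": [0.005,0,0],"grip": 210},
    {"rot": [0,0,0],"xyz": [0.005,0,0],"grip": 210}
  ]
}}

```text
clock: 10.68
tool_pos: [0.5321, 0.1014, 0.0196]
eef_rot: [0.993, 0.119, -0.0, -0.001]
contact_force: [-0.6, 0.1, -0.6]
opening: 0.269
finger_force: 7.0
```

Request:
{"method": "carry_out", "body": {
  "plan": [
    {"rot": [0,0,0],"xyz": [0.001,0,0],"grip": 210},
    {"rot": [0,0,0],"xyz": [0.002,0,0],"grip": 210},
    {"rot": [0,0,0],"xyz": [0.003,0,0],"grip": 210},
    {"rot": [0,0,0],"xyz": [0.004,0,0],"grip": 210},
    {"rot": [0,0,0],"xyz": [0.005,0,0],"grip": 210},
    {"rot": [0,0,0],"xyz": [0.005,0,0],"grip": 210}
  ]
}}

```text
clock: 11.18
tool_pos: [0.5341, 0.1018, 0.019]
eef_rot: [0.993, 0.118, -0.003, -0.001]
contact_force: [-4.8, -2.1, -0.4]
opening: 0.271
finger_force: 7.0
```

Contact at the stop: 5.2 N, and the arm yields about 3 mm for that. I'll firm up the grip and press to about 7.5 N.

Request:
{"method": "carry_out", "body": {
  "plan": [
    {"rot": [0,0,0],"xyz": [0,0,0],"grip": 210},
    {"rot": [0,0,0],"xyz": [0.0004,0,0],"grip": 210},
    {"rot": [0,0,0],"xyz": [0.0008,0,0],"grip": 210},
    {"rot": [0,0,0],"xyz": [0.0012,0,0],"grip": 210}
  ],
  "squeeze": 15
}}

```text
clock: 11.52
tool_pos: [0.5341, 0.1019, 0.019]
eef_rot: [0.993, 0.118, -0.004, -0.001]
contact_force: [-7.5, -2.1, 0.8]
opening: 0.271
finger_force: 15.0
```

```bash
python3 hf.py
```

```text
t 11.52 h [-44.3  -0.   19. ] Fh [-7.81 -0.29  0.78] M [-0.452  1.552 -0.038] rotv [[0.972, 0.2347, -0.0075], [-0.0081, 0.0015, -1.0]] q [-0.84  0.36 -0.8 ] open 23.9
```

Request:
{"method": "carry_out", "body": {
  "plan": [
    {"rot": [0,0,0],"xyz": [0,0,0],"grip": 210},
    {"rot": [0,0,0],"xyz": [0,0,0],"grip": 210},
    {"rot": [0,0,0],"xyz": [0,0,0],"grip": 210},
    {"rot": [0,0,0],"xyz": [0,0,0],"grip": 210},
    {"rot": [0,0,0],"xyz": [0,0,0],"grip": 210},
    {"rot": [0,0,0],"xyz": [0,0,0],"grip": 210}
  ]
}}

```text
clock: 12.02
tool_pos: [0.5341, 0.1018, 0.019]
eef_rot: [0.993, 0.118, -0.004, -0.001]
contact_force: [-6.6, -1.5, 0.9]
opening: 0.269
finger_force: 15.0
```

Request:
{"method": "carry_out", "body": {
  "plan": [
    {"rot": [0,0,0],"xyz": [-0.001,0,0],"grip": 210},
    {"rot": [0,0,0],"xyz": [-0.002,0,0],"grip": 210},
    {"rot": [0,0,0],"xyz": [-0.0025,0,0],"grip": 210},
    {"rot": [0,0,0],"xyz": [-0.0025,0,0],"grip": 210}
  ]
}}

```text
clock: 12.35
tool_pos: [0.5341, 0.1018, 0.0193]
eef_rot: [0.993, 0.118, -0.002, -0.001]
contact_force: [-5.8, -1.9, -1.4]
opening: 0.27
finger_force: 15.0
```

```bash
python3 hf.py
```

```text
t 12.35 h [-44.2  -0.1  19.3] Fh [-6.06 -0.51 -1.39] M [-2.730e-01  1.075e+00  1.000e-03] rotv [[0.972, 0.2352, -0.0028], [-0.0033, 0.0019, -1.0]] q [-0.85  0.35 -0.79] open 23.8
```

Request:
{"method": "carry_out", "body": {
  "plan": [
    {"rot": [0,0,0],"xyz": [-0.001,0,0],"grip": 210},
    {"rot": [0,0,0],"xyz": [-0.001,0,0],"grip": 210},
    {"rot": [0,0,0],"xyz": [-0.001,0,0],"grip": 170},
    {"rot": [0,0,0],"xyz": [-0.001,0,0],"grip": 150},
    {"rot": [0,0,0],"xyz": [-0.001,0,0],"grip": 130},
    {"rot": [0,0,0],"xyz": [-0.001,0,0],"grip": 120},
    {"rot": [0,0,0],"xyz": [-0.001,0,0],"grip": 120}
  ]
}}

```text
clock: 12.93
tool_pos: [0.5353, 0.1022, 0.0198]
eef_rot: [0.993, 0.119, 0.0, -0.001]
contact_force: [-0.2, 0.6, 0.3]
opening: 0.528
finger_force: 0.0
```

```bash
python3 hf.py
```

```text
t 12.93 h [-43.   -0.   19.8] Fh [-0.05  0.65  0.26] M [-0.002  0.015  0.016] rotv [[0.9718, 0.2357, 0.0012], [0.0007, 0.0024, -1.0]] q [-0.85  0.35 -0.79] open 46.4
```

The strip is released. Rising clear and shutting the fingers, ready to push the lever.

Request:
{"method": "carry_out", "body": {
  "plan": [
    {"rot": [0,0,0],"xyz": [0,0,-0.02],"grip": 120},
    {"rot": [0,0,0],"xyz": [0,0,-0.05],"grip": 120},
    {"rot": [0,0,0],"xyz": [0,0,-0.09],"grip": 255},
    {"rot": [0,0,0],"xyz": [0,0,-0.13],"grip": 255},
    {"rot": [0,0,0],"xyz": [0.015,0,-0.13],"grip": 255},
    {"rot": [0,0,0],"xyz": [0.035,0,-0.12],"grip": 255},
    {"rot": [0,0,0],"xyz": [0.05,0,-0.1],"grip": 255},
    {"rot": [0,0,0],"xyz": [0.05,0,-0.1],"grip": 255}
  ]
}}

```text
clock: 13.6
tool_pos: [0.5845, 0.1152, 0.1174]
eef_rot: [0.993, 0.12, -0.0, -0.001]
contact_force: [0.8, -0.1, -0.6]
opening: 0.102
finger_force: 0.0
```

```bash
python3 hf.py; python3 - <<'E'
from h import *
t=r.snapshot("top");s=r.snapshot("scene")
cv2.imwrite("pics/m8.png",np.hstack([cv2.resize(t[130:230,170:250],(320,400),interpolation=2),cv2.resize(s[160:220,260:332],(480,400),interpolation=2)])[...,::-1])
E
```

```text
t 13.6 h [  7.9   1.  117.4] Fh [ 0.77 -0.33 -0.6 ] M [ 0.036  0.033 -0.004] rotv [[0.9713, 0.2379, -0.0003], [-0.0009, 0.0027, -1.0]] q [-0.7   0.68 -0.95] open 8.9
```

Request:
{"method": "carry_out", "body": {
  "plan": [
    {"rot": [0,0,0],"xyz": [0.007,0,-0.002],"grip": 255},
    {"rot": [0,0,0],"xyz": [0.014,0,-0.002],"grip": 255},
    {"rot": [0,0,0],"xyz": [0.021,0,-0.002],"grip": 255},
    {"rot": [0,0,0],"xyz": [0.028,0,-0.002],"grip": 255},
    {"rot": [0,0,0],"xyz": [0.035,0,-0.002],"grip": 255},
    {"rot": [0,0,0],"xyz": [0.042,0,-0.002],"grip": 255},
    {"rot": [0,0,0],"xyz": [0.049,0,-0.002],"grip": 255},
    {"rot": [0,0,0],"xyz": [0.056,0,-0.002],"grip": 255}
  ]
}}

```text
clock: 14.37
tool_pos: [0.6382, 0.1269, 0.1215]
eef_rot: [0.993, 0.119, -0.0, -0.001]
contact_force: [-0.5, -0.3, 0.6]
opening: 0.007
finger_force: 0.7
```

```bash
python3 hf.py
```

```text
t 14.37 h [ 62.8  -0.2 121.5] Fh [-0.5  -0.15  0.63] M [-0.047  0.215  0.055] rotv [[0.9719, 0.2355, -0.0005], [-0.0011, 0.0021, -1.0]] q [-0.67  0.8  -1.02] open 0.6
```

Request:
{"method": "carry_out", "body": {
  "plan": [
    {"rot": [0,0,0],"xyz": [0.005,0,0],"grip": 255},
    {"rot": [0,0,0],"xyz": [0.01,0,0],"grip": 255},
    {"rot": [0,0,0],"xyz": [0.015,0,0],"grip": 255},
    {"rot": [0,0,0],"xyz": [0.02,0,0],"grip": 255},
    {"rot": [0,0,0],"xyz": [0.024,0,0],"grip": 255},
    {"rot": [0,0,0],"xyz": [0.024,0,0],"grip": 255}
  ]
}}

```text
clock: 14.87
tool_pos: [0.6617, 0.1326, 0.1212]
eef_rot: [0.993, 0.119, -0.0, -0.001]
contact_force: [1.0, -0.8, -0.4]
opening: 0.009
finger_force: 0.0
```

```bash
python3 hf.py
```

```text
t 14.87 h [ 8.700e+01 -1.000e-01  1.212e+02] Fh [ 0.78 -1.03 -0.36] M [ 0.019 -0.012 -0.013] rotv [[0.9718, 0.2359, 0.0002], [-0.0003, 0.0022, -1.0]] q [-0.66  0.85 -1.05] open 0.8
```

Request:
{"method": "carry_out", "body": {
  "plan": [
    {"rot": [0,0,0],"xyz": [0.003,0,0],"grip": 255},
    {"rot": [0,0,0],"xyz": [0.006,0,0],"grip": 255},
    {"rot": [0,0,0],"xyz": [0.009,0,0],"grip": 255},
    {"rot": [0,0,0],"xyz": [0.011,0,0],"grip": 255},
    {"rot": [0,0,0],"xyz": [0.011,0,0],"grip": 255}
  ]
}}

```text
clock: 15.28
tool_pos: [0.6687, 0.1343, 0.1212]
eef_rot: [0.993, 0.118, -0.004, -0.001]
contact_force: [-7.9, -0.6, 4.0]
opening: 0.006
finger_force: 4.1
```

```bash
python3 hf.py
```

```text
t 15.28 h [ 9.420e+01 -1.000e-01  1.212e+02] Fh [-7.83  1.27  4.04] M [-0.228  1.644  0.008] rotv [[0.972, 0.235, -0.0074], [-0.008, 0.0018, -1.0]] q [-0.65  0.88 -1.07] open 0.5
```

The lever has met its end stop. Backing off, rising and checking.

Request:
{"method": "carry_out", "body": {
  "plan": [
    {"rot": [0,0,0],"xyz": [-0.02,0,0],"grip": 255},
    {"rot": [0,0,0],"xyz": [-0.05,0,0],"grip": 255},
    {"rot": [0,0,0],"xyz": [-0.09,0,-0.03],"grip": 255},
    {"rot": [0,0,0],"xyz": [-0.12,-0.03,-0.06],"grip": 255},
    {"rot": [0,0,0],"xyz": [-0.14,-0.07,-0.08],"grip": 255},
    {"rot": [0,0,0],"xyz": [-0.16,-0.11,-0.09],"grip": 255},
    {"rot": [0,0,0],"xyz": [-0.16,-0.15,-0.09],"grip": 255},
    {"rot": [0,0,0],"xyz": [-0.16,-0.15,-0.09],"grip": 255}
  ]
}}

```text
clock: 15.95
tool_pos: [0.479, 0.2478, 0.2132]
eef_rot: [0.993, 0.121, 0.0, -0.003]
contact_force: [-0.5, 1.2, 0.2]
opening: 0.0
finger_force: 0.0
```

```bash
python3 - <<'E'
from h import *
s0=cv2.imread("pics/m8.png");s=r.snapshot("scene")[...,::-1];t=r.snapshot("top")[...,::-1]
Rz=R.from_euler('z',.2374)
c=lambda im,x,y:cv2.resize(im[y:y+75,x:x+100],(400,300),interpolation=2)
cv2.imwrite("pics/m9.png",np.vstack([np.hstack([c(s,262,170),c(t,160,125)]),cv2.resize(s,(400,300)).__class__ and np.hstack([cv2.resize(s,(400,300)),cv2.resize(t,(400,300))])]))
for a in(.52,.48): 
  for n in P: print(n,proj(n,Rz.apply([.085+.065*np.sin(a),0,.078+.065*np.cos(a)])+[.5771,.1123,0]))
# projected expected strip outer end for D= depth
for D in(.07,.075,.08): print(D,proj("scene",[Rz.apply([D-.16,y,.042])+[.5771,.1123,0] for y in(-.012,.012)]).round(1).tolist())
E
```

```text
scene [[345.05054644 212.11151421]]
top [[188.36447799 122.07105313]]
scene [[344.49690465 211.23870713]]
top [[188.45878233 122.67102733]]
0.07 [[285.5, 181.0], [291.8, 176.8]]
0.075 [[286.6, 182.1], [292.9, 177.9]]
0.08 [[287.7, 183.2], [294.0, 179.0]]
```

View pics/m9.png

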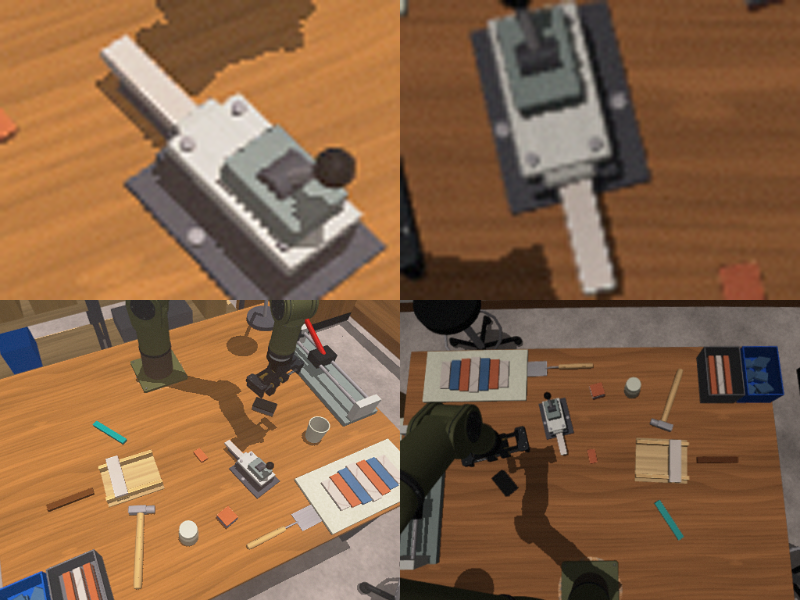

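The last picture shows the knob at scene pixel (345,211), where a fully thrown lever should be. The strip's outer end at (288,181) gives an insertion of about 76 mm. The wide strip and everything else are unmoved, and the arm is clear.

Request:
{"method": "carry_out", "body": {
  "plan": [
    {"rot": [0,0,0],"xyz": [0,0,0],"grip": 255},
    {"rot": [0,0,0],"xyz": [0,0,0],"grip": 255},
    {"rot": [0,0,0],"xyz": [0,0,0],"grip": 255},
    {"rot": [0,0,0],"xyz": [0,0,0],"grip": 255}
  ]
}}

```text
clock: 16.38
tool_pos: [0.4816, 0.2413, 0.212]
eef_rot: [0.993, 0.117, -0.0, -0.001]
contact_force: [-0.4, -0.5, -0.5]
opening: 0.004
finger_force: 0.0
```

```bash
python3 -c "
from plant import r
print(r.finish_job())"
```

```text
the job is handed in; nothing more can be done
None
```

The job is handed in after 16.4 s: the narrow strip is about 76 mm into the slot, pressed to the stop with about 7 N and released, and the clamp lever is thrown right over against its end stop; the wide strip and the rest of the bench look unmoved in the last pictures.

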